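# Rack the turned feet by size and close the rack

## Task

Stand the four turned furniture feet upright on the rack's ring marks, one centred on each mark, in order of height: the tallest next to the upright end board, then ever shorter towards the fins at the other end. When all four stand there, close the rack with the comb-shaped end piece: lower its teeth between the fins, centred on them, until it is fully home, and let go. Do not disturb the glue bottle or the hammer.

Things in the scene. Friction and masses are not known exactly. Their poses are not given: they have to be found in the camera images.
- foot_a: The smallest of four loose turned dark-wood furniture feet, standing upright on its wide end: 44 mm tall, wide round base 40 mm in diameter and 10 mm high, tapering to a straight cylindrical neck 25 mm in diameter over its top 24 mm. Origin: centre of the underside, z up; round, so its yaw does not matter
- foot_b: The second smallest of four loose turned dark-wood furniture feet, standing upright on its wide end: 60 mm tall, wide round base 46 mm in diameter and 10 mm high, tapering to a straight cylindrical neck 29 mm in diameter over its top 24 mm. Origin: centre of the underside, z up; round, so its yaw does not matter
- foot_c: The second largest of four loose turned dark-wood furniture feet, standing upright on its wide end: 76 mm tall, wide round base 52 mm in diameter and 10 mm high, tapering to a straight cylindrical neck 32 mm in diameter over its top 24 mm. Origin: centre of the underside, z up; round, so its yaw does not matter
- foot_d: The largest of four loose turned dark-wood furniture feet, standing upright on its wide end: 92 mm tall, wide round base 58 mm in diameter and 10 mm high, tapering to a straight cylindrical neck 36 mm in diameter over its top 24 mm. Origin: centre of the underside, z up; round, so its yaw does not matter
- keeper: loose dark-wood comb-shaped end piece standing on its teeth. Four teeth, 8 mm thick in x, 30 long in y, 26 high, gabled tips, at x = -36, -12, 12, 36 mm; above them a crossbar 92 x 30 mm (x, y), 26 to 40 mm high; on its middle a grip block 30 x 24 mm (x, y), 40 to 86 mm high. Origin: centre, level with the tooth tips, z up. Same after a half turn
- rail: fixed light-wood base board of the rack, 110 x 400 x 12 mm (x, y, z). On it four flat ring marks (34 mm across) on its centre line at y = -108, -36, 36, 108 mm. Origin: centre of its underside, on the bench; its top face is 12 mm up. It may lie turned by up to about 15 degrees
- stop: fixed upright end board, 84 x 18 x 70 mm (x, y, z) with an 8 mm high foot 36 mm deep, on the rail's centre line 165 mm from its centre, at either end; the nearest ring mark is 57 mm from it, the next ones 72 mm apart. Origin: centre of its underside, on the rail's top face; axes parallel to the rail's
- key: fixed fins at the rail's end opposite the stop, 165 mm from its centre: three upright fins 8 mm thick in x, 40 long in y, 22 high, gabled tops, at x = -24, 0, 24 mm. The keeper's teeth go between and outside them, 4 mm play each way in x, down to the rail's top: then both origins coincide. Origin: centre of the fins' underside, on the rail's top; axes parallel to the rail's
- glue: bystander, loose: white glue bottle with an orange cap, 56 mm in diameter, 150 mm tall, standing to one side. Origin: centre of its underside
- hammer: bystander, loose: hammer lying on the bench to the other side, 260 mm long along its x, its head (90 mm across) at its +x end. Origin: on its underside at mid-length

How it is judged:
On the way, in this order (a step that is already met when the one before it is completed fails the run):
1. the four feet stand on the ring marks in order of height, the tallest next to the end board (horizontal distance between foot_d and stop between 0.045 and 0.069 m and x of foot_d in the frame of rail between -0.012 and 0.012 m and z of foot_d in the frame of rail between 0.008 and 0.016 m and angle between each of foot_d, foot_c, foot_b, foot_a's own z axis and vertical below 0.1 rad and horizontal distance between foot_c and stop between 0.117 and 0.141 m and x of foot_c in the frame of rail between -0.012 and 0.012 m and z of foot_c in the frame of rail between 0.008 and 0.016 m and horizontal distance between foot_b and stop between 0.189 and 0.213 m and x of foot_b in the frame of rail between -0.012 and 0.012 m and z of foot_b in the frame of rail between 0.008 and 0.016 m and horizontal distance between foot_a and stop between 0.261 and 0.285 m and x of foot_a in the frame of rail between -0.012 and 0.012 m and z of foot_a in the frame of rail between 0.008 and 0.016 m), for 0.2 s.
2. the comb-shaped end piece is fully home on the fins (horizontal distance between keeper and key below 0.012 m and z of keeper in the frame of key between -0.004 and 0.005 m and angle between the x axis of keeper and the x axis of rail, either way round below 0.15 rad and angle between keeper's own z axis and vertical below 0.1 rad), for 0.2 s.
At the end, for the whole second after the job is handed in: Each foot stands upright (within 0.1 rad) on the rail, within 12 mm along and across of its ring mark, tallest next to the end board and descending towards the fins; the end piece is down on the fins (within 5 mm of fully home, 12 mm of centre, 0.15 rad in line); everything at rest (all of step 1 and all of step 2 and linear speed of each of foot_a, foot_b, foot_c, foot_d, keeper below 0.02 m/s); the robot touches nothing.
It fails at once if the glue bottle is pushed away or knocked over (distance of glue from where it was at the start of the episode above 0.03 m or angle between glue's own z axis and vertical above 0.3 rad).
It fails at once if the hammer is pushed away (distance of hammer from where it was at the start of the episode above 0.03 m).
It also fails if it takes over 109 s, if anything falls off the work surface, if the arm or the gripper's body presses on something with over 40 N, if the wrist force passes 120 N, or if a joint passes its speed limit or range.

## Robot

A 6-joint arm with a two-finger parallel gripper is mounted at the origin on the work surface. World frame = base frame: x ahead of the robot, y to its left, z up, the work surface at z = 0. Lengths are in m, angles in rad, forces in N, time in s.
With the tool pointing down it reaches from about 0.3 to 0.775 m from the base axis. Payload 14.6 kg.
Tool frame: the origin (TCP) lies at the very end of the fingers, on their centre line; the grasp point (between the pads) lies 19 mm behind it; z points along the fingers, y is the line along which they close (so a half turn about z gives the same grasp; the last joint's range is limited). The gripper opens to 94 mm and grips with 3 to 60 N. Pads are 16 mm wide; open, the fingers measure 119 mm over their backs; the gripper's body (75 mm by 177 mm) begins 78 mm behind the grasp point.
Start: joints at [-1.391, 0.3, 1.521, -0, 1.321, -0.067], TCP at [0.134, -0.533, 0.205] pointing down, gripper open.
Joint ranges: [-3.03, 3.03], [-0.79, 2.21], [0.23, 2.52], [-1.04, 4.18], [0, 3.07], [-2.55, 2.55]. Speed limits (rad/s): [2.22, 2.22, 2.57, 3.14, 3.14, 3.14].

## Interface

Orientations are given as [roll, pitch, yaw] about the fixed x, y, z axes, in that order (R = Rz(yaw) Ry(pitch) Rx(roll)).
In Python, from workcell import arm, optics gives the robot as it stands.
- The arm moves only by the tool step_arm, never from a script. Its argument "targets" is a list of rows, each an object with "translation": the shift along the tool's x, y, z scaled (see below), a list of three; "twist": the turn, a rotation vector about the tool's x, y, z scaled (see below), a list of three; "hand": the closure, from -1 (fully open) to 1 (shut), so that 0 is half open. In form: [{"translation": [x, y, z], "twist": [ax, ay, az], "hand": hand}, ...]. A call has 1 to 12 rows; each row is the pose to reach, as a shift and turn from the pose commanded when the call began, along the tool's axes at that moment, turning the shorter way round; what a row does not reach only later rows make up. The controller multiplies each number of a shift by 500 mm and each number of a turn by 180 degrees. A row lasts 1/12 s, in which the tool goes at most 41.7 mm and 7.16 degrees, less where a joint would pass 70% of its speed; a pose out of reach is approached as far as the arm can. A call with a number of a shift or a turn outside -1 to 1 is refused whole. A call with a gripper value outside its range is refused whole. The fingers move at their own pace and stop on an object; the grip force is fixed at half the most. Time passes only in rows, so rows that repeat a pose let the fingers close. It gives the time, the measured TCP pose, the force, the opening and the grip force at its end, in the units of the state.
- arm.state(): the state, without advancing time (a new reading comes with each control period).
- optics.get_image(name): name is "scene" or "top"; returns the picture (400x640x3 uint8, red, green, blue); there is no depth.
- optics.camera_model(name): a dict with "mtx" (3x3 intrinsics, pixels), "k1" (the pictures are not rectified: a ray, as slopes to the right and down, at radius r is drawn at 1 + k1 r^2 times it, then the intrinsics apply), "R" (3x3) and "t" (3): a world point X has camera coordinates R X + t. Camera axes: x right, y down, z forward; pixel columns grow to the right and rows downward; lengths in m; the calibration is good to about 2 mm. A picture is of the moment at which its call begins. camera_model takes no time and is no camera call.
- arm.job_done(): hands the job in; it is judged then, once.
The state is a dict: "time_s": time; "q": joint angles; "qd": joint speeds; "tau": joint torques, N m; "eef_pos": TCP position; "ee_rot": TCP orientation; "contact_force": force on the tool from outside, world axes, zero at the start; "moment": the same for the moment, N m; "gripper_width": finger opening in m; "grasp_force": force on a finger pad.
Only numpy, scipy, OpenCV 4.12 (cv2) and the standard library are available. Lean on these libraries where they do the work, as an engineer would, in place of code of your own. Each camera call takes 0.05 s, during which the arm holds its last target. There are 200 camera calls.

## Working session

There is one attempt and no reset: what is moved stays moved. The work goes in short steps, Python scripts to look and compute and a tool call to move; the robot and the scene stay as the last step left them, time stands still between calls to the robot, and variables do not carry over. Pictures are saved under pics/ and viewed, at most 14 in all, crops included, and the job is handed in when it is done.

Besides the shell and the picture viewer there is one more tool, called in YAML: its name, and indented under it one key for each argument. step_arm: Moves the arm, as the interface text tells. Shifts and turns lie within -1 to 1; 1 stands for 500 mm of shift or 180 degrees of turn. Its arguments: {"type":"object","properties":{"targets":{"type":"array"}},"required":["targets"]}

```bash
mkdir -p pics; ls; python3 - <<'E'
from workcell import arm, optics
import cv2
for n in ("scene","top"):
    cv2.imwrite(f"pics/{n}0.png",optics.get_image(n)[:,:,::-1])
    print(optics.camera_model(n))
print(arm.state())
E
```

```text
pics
{'mtx': array([[510.96569211,   0.        , 325.00291578],
       [  0.        , 510.96569211, 202.40416436],
       [  0.        ,   0.        ,   1.        ]]), 'k1': 0.04529739866708293, 'R': array([[ 0.65067693,  0.75908958,  0.02006319],
       [ 0.54038211, -0.4443194 , -0.71454002],
       [-0.53348543,  0.4757765 , -0.69930682]]), 't': array([-0.36293902, -0.27549552,  1.74424387])}
{'mtx': array([[489.56154591,   0.        , 313.23451569],
       [  0.        , 489.56154591, 192.35665853],
       [  0.        ,   0.        ,   1.        ]]), 'k1': -0.14282212959321902, 'R': array([[ 0.00852537, -0.99991662,  0.00969878],
       [-0.99572866, -0.00938057, -0.09185012],
       [ 0.09193344, -0.0088743 , -0.99572561]]), 't': array([-0.01926005,  0.55675743,  1.55946811])}
{'time_s': 0.1, 'q': array([-1.39060611e+00,  3.00454105e-01,  1.52155017e+00,  5.14749198e-06,
        1.32071630e+00, -6.66196398e-02]), 'qd': array([ 0.00073334, -0.00068624, -0.00107188,  0.00015929,  0.0002996 ,
       -0.00095583]), 'tau': array([ 2.07004960e-03, -5.32642722e+01, -3.53283191e+01,  7.09267915e-02,
        2.35034258e-02, -7.09016649e-05]), 'eef_pos': array([ 0.13431379, -0.53308559,  0.20490873]), 'ee_rot': array([-3.14046756e+00, -8.00611972e-05,  2.46808535e-01]), 'contact_force': array([-0.20981776, -0.8690912 , -1.22139422]), 'moment': array([0.02370931, 0.02238116, 0.03420862]), 'grasp_force': 0.0, 'gripper_width': 0.09426260555743649}
```

View pics/top0.png

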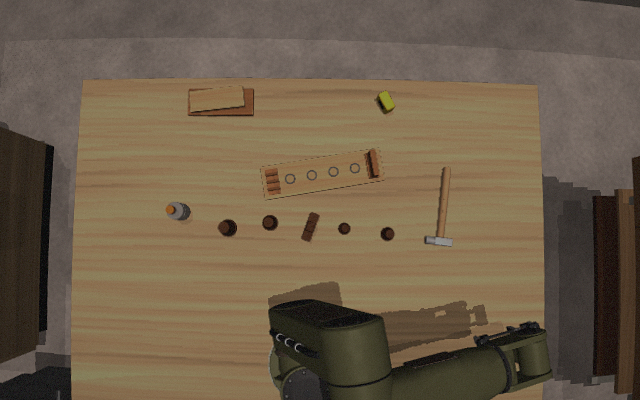

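View pics/scene0.png

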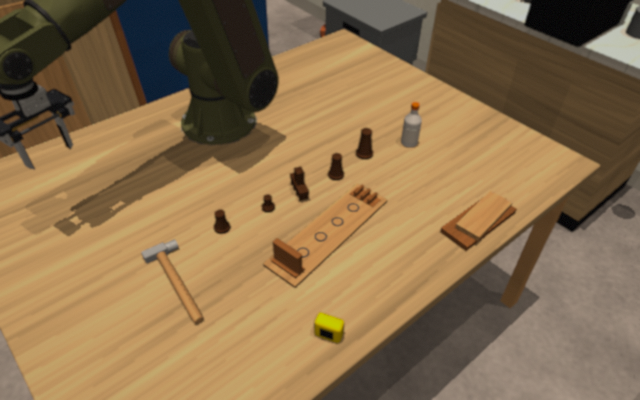

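Top view shows, left to right: glue (178,211), foot_d (228,228), foot_c (270,223), keeper (311,227), foot_a (344,229), foot_b (388,234) and the hammer. The ring marks are at about (290,179), (312,175), (333,172) and (354,168); the stop is at the right end and the fins at the left. I'll enlarge it.

```bash
python3 - <<'E'
import cv2
t=cv2.imread("pics/top0.png")
c=cv2.resize(t[140:250,210:410],None,fx=4,fy=4,interpolation=cv2.INTER_CUBIC)
c=cv2.convertScaleAbs(c,alpha=1.6,beta=10)
cv2.imwrite("pics/c1.png",c)
s=cv2.imread("pics/scene0.png")
c=cv2.resize(s[120:290,200:400],None,fx=3.5,fy=3.5,interpolation=cv2.INTER_CUBIC)
cv2.imwrite("pics/c2.png",cv2.convertScaleAbs(c,alpha=1.4,beta=10))
E
```

```text
(no output)
```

View pics/c1.png

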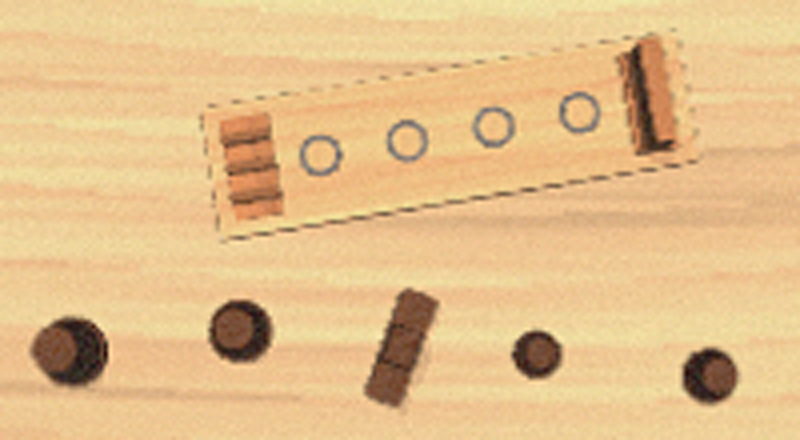

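View pics/c2.png

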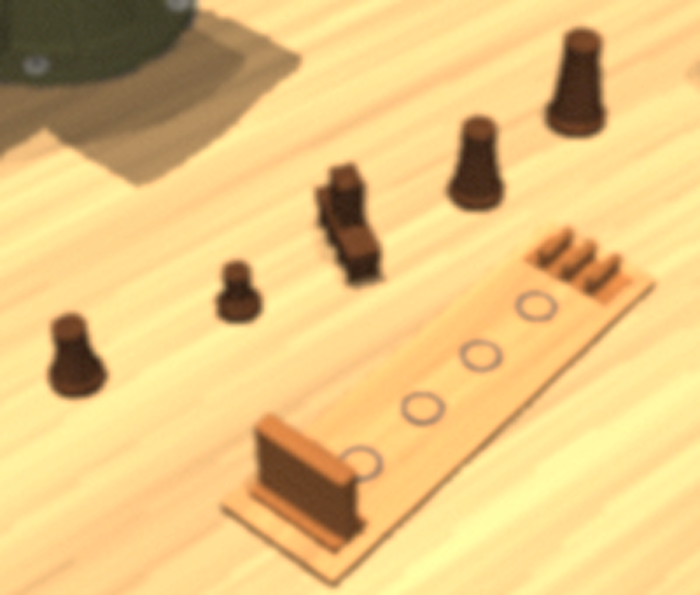

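```bash
cat > h.py <<'E'
import numpy as np, cv2
from workcell import arm, optics
def proj(n,X):
    m=optics.camera_model(n); c=m["R"]@np.asarray(X,float)+m["t"]; s=c[:2]/c[2]; r=s@s
    return m["mtx"][:2,:2]@(s*(1+m["k1"]*r))+m["mtx"][:2,2]
def ground(n,uv,z):
    m=optics.camera_model(n)
    s0=cv2.undistortPoints(np.array([[uv]],float),m["mtx"],np.array([m["k1"],0,0,0.]))[0,0]
    d=m["R"].T@np.array([*s0,1]); o=-m["R"].T@m["t"]
    return (o+d*(z-o[2])/d[2])[:2]
def move(tgt,yaw=None,row_only=False):
    """numbers for a shift to world tgt (TCP) with tool yaw turn"""
    from scipy.spatial.transform import Rotation as Ro
    s=arm.state(); R=Ro.from_euler("xyz",s["ee_rot"])
    return np.round(R.inv().apply(np.array(tgt)-s["eef_pos"])/.5,4)
E
python3 - <<'E'
from h import *
T=lambda p:((p[0]+.5)/4-.5+210,(p[1]+.5)/4-.5+140)
S=lambda p:((p[0]+.5)/3.5-.5+200,(p[1]+.5)/3.5-.5+120)
for n,t,zt,s,zs in [("r1",(321,155),.012,(536,306),.012),("r2",(408,140),.012,(481,355),.012),("r3",(494,127),.012,(422,408),.012),("r4",(580,112),.012,(362,463),.012),
 ("d",(71,350),.009,(577,115),.007),("dtop",(54,350),.092,(582,38),.092),("c",(241,331),.009,(476,187),.007),("ctop",(234,329),.076,(480,125),.076),("a",(537,354),.009,(239,303),.007),("atop",(539,353),.044,(237,270),.044),
 ("b",(710,376),.009,(77,375),.007),("btop",(718,375),.06,(69,323),.06),("k",(402,348),.04,(345,174),.086),("kA",(423.5,296),.04,(345,174),.086),("kB",(381.5,400.5),.04,(345,174),.086)]:
    print(n,ground("top",T(t),zt).round(4),ground("scene",S(s),zs).round(4))
E
```

```text
r1 [0.6034 0.0625] [0.603  0.0644]
r2 [ 0.6165 -0.0086] [ 0.6156 -0.0062]
r3 [ 0.6279 -0.0791] [ 0.6286 -0.0778]
r4 [ 0.6411 -0.1498] [ 0.6419 -0.1472]
d [0.4419 0.2647] [0.4423 0.2646]
dtop [0.4402 0.2642] [0.44   0.2641]
c [0.459  0.1259] [0.4587 0.1274]
ctop [0.4585 0.1261] [0.4591 0.1283]
a [ 0.4424 -0.1152] [ 0.444  -0.1155]
atop [ 0.4425 -0.1143] [ 0.4444 -0.1151]
b [ 0.4254 -0.2569] [ 0.4287 -0.2586]
btop [ 0.4258 -0.255 ] [ 0.4253 -0.256 ]
k [ 0.4457 -0.0052] [ 0.4459 -0.006 ]
kA [ 0.4874 -0.022 ] [ 0.4459 -0.006 ]
kB [0.4038 0.0108] [ 0.4459 -0.006 ]
```

step_arm:
  targets:
    - {"translation": [0.702,-0.393,0.02],"twist": [0,0,-0.478],"hand": -1}
    - {"translation": [0.702,-0.393,0.02],"twist": [0,0,-0.478],"hand": -1}
    - {"translation": [0.702,-0.393,0.02],"twist": [0,0,-0.478],"hand": -1}
    - {"translation": [0.702,-0.393,0.02],"twist": [0,0,-0.478],"hand": -1}
    - {"translation": [0.702,-0.393,0.02],"twist": [0,0,-0.478],"hand": -1}
    - {"translation": [0.702,-0.393,0.02],"twist": [0,0,-0.478],"hand": -1}
    - {"translation": [0.702,-0.393,0.02],"twist": [0,0,-0.478],"hand": -1}
    - {"translation": [0.702,-0.393,0.02],"twist": [0,0,-0.478],"hand": -1}
    - {"translation": [0.702,-0.393,0.02],"twist": [0,0,-0.478],"hand": -1}
    - {"translation": [0.702,-0.393,0.02],"twist": [0,0,-0.478],"hand": -1}
    - {"translation": [0.702,-0.393,0.02],"twist": [0,0,-0.478],"hand": -1}
    - {"translation": [0.702,-0.393,0.02],"twist": [0,0,-0.478],"hand": -1}

```text
time_s: 1.1
eef_pos: [0.4276, -0.2556, 0.195]
ee_rot: [-3.141, -0.001, 1.756]
contact_force: [-0.7, -0.2, -0.2]
gripper_width: 0.094
grasp_force: 0.0
```

step_arm:
  targets:
    - {"translation": [-0.002,-0.003,0.2],"twist": [0,0,0],"hand": -1}
    - {"translation": [-0.002,-0.003,0.2],"twist": [0,0,0],"hand": -1}
    - {"translation": [-0.002,-0.003,0.2],"twist": [0,0,0],"hand": -1}
    - {"translation": [-0.002,-0.003,0.318],"twist": [0,0,0],"hand": -1}
    - {"translation": [-0.002,-0.003,0.318],"twist": [0,0,0],"hand": -1}
    - {"translation": [-0.002,-0.003,0.318],"twist": [0,0,0],"hand": -1}
    - {"translation": [-0.002,-0.003,0.318],"twist": [0,0,0],"hand": 1}
    - {"translation": [-0.002,-0.003,0.318],"twist": [0,0,0],"hand": 1}
    - {"translation": [-0.002,-0.003,0.318],"twist": [0,0,0],"hand": 1}
    - {"translation": [-0.002,-0.003,0.318],"twist": [0,0,0],"hand": 1}
    - {"translation": [-0.002,-0.003,0.318],"twist": [0,0,0],"hand": 1}
    - {"translation": [-0.002,-0.003,0.318],"twist": [0,0,0],"hand": 1}

```text
time_s: 2.1
eef_pos: [0.4257, -0.2584, 0.0371]
ee_rot: [3.141, 0.001, 1.747]
contact_force: [0.1, 0.2, -0.6]
gripper_width: 0.0576
grasp_force: 0.0
```

```bash
python3 -c "
from h import *
s=arm.state();print(s['eef_pos'],s['ee_rot'],s['gripper_width'],s['grasp_force'],s['q'][5])"
```

```text
[ 0.42565713 -0.25843582  0.03707723] [3.14083797e+00 7.62365904e-04 1.74676282e+00] 0.05761745740552439 0.0 -0.7951953211090342
```

step_arm:
  targets:
    - {"translation": [0,0,0],"twist": [0,0,0],"hand": 1}
    - {"translation": [0,0,0],"twist": [0,0,0],"hand": 1}
    - {"translation": [0,0,0],"twist": [0,0,0],"hand": 1}
    - {"translation": [0,0,0],"twist": [0,0,0],"hand": 1}
    - {"translation": [0,0,0],"twist": [0,0,0],"hand": 1}
    - {"translation": [0,0,0],"twist": [0,0,0],"hand": 1}
    - {"translation": [0,0,0],"twist": [0,0,0],"hand": 1}
    - {"translation": [0,0,-0.06],"twist": [0,0,0],"hand": 1}
    - {"translation": [0,0,-0.12],"twist": [0,0,0],"hand": 1}
    - {"translation": [0,0,-0.18],"twist": [0,0,0],"hand": 1}
    - {"translation": [0,0,-0.2],"twist": [0,0,0],"hand": 1}
    - {"translation": [0,0,-0.2],"twist": [0,0,0],"hand": 1}

```text
time_s: 3.1
eef_pos: [0.4263, -0.2589, 0.1386]
ee_rot: [3.139, 0.003, 1.747]
contact_force: [0.6, 1.0, -0.7]
gripper_width: 0.0276
grasp_force: 30.0
```

```bash
python3 -c "
from h import *
s=arm.state();print(s['eef_pos'],s['ee_rot'],move((.616,-.0073,.137)))"
```

```text
[ 0.42625369 -0.25887649  0.13857604] [3.13864304e+00 2.95790209e-03 1.74677214e+00] [0.429  0.4617 0.0032]
```

step_arm:
  targets:
    - {"translation": [0.425,0.462,0],"twist": [0,0,0],"hand": 1}
    - {"translation": [0.425,0.462,0],"twist": [0,0,0],"hand": 1}
    - {"translation": [0.425,0.462,0],"twist": [0,0,0],"hand": 1}
    - {"translation": [0.425,0.462,0],"twist": [0,0,0],"hand": 1}
    - {"translation": [0.425,0.462,0],"twist": [0,0,0],"hand": 1}
    - {"translation": [0.425,0.462,0],"twist": [0,0,0],"hand": 1}
    - {"translation": [0.425,0.462,0],"twist": [0,0,0],"hand": 1}
    - {"translation": [0.425,0.462,0],"twist": [0,0,0],"hand": 1}
    - {"translation": [0.425,0.462,0],"twist": [0,0,0],"hand": 1}
    - {"translation": [0.425,0.462,0],"twist": [0,0,0],"hand": 1}
    - {"translation": [0.425,0.462,0.03],"twist": [0,0,0],"hand": 1}
    - {"translation": [0.425,0.462,0.03],"twist": [0,0,0],"hand": 1}

```text
time_s: 4.1
eef_pos: [0.6138, -0.0095, 0.118]
ee_rot: [-3.137, -0.001, 1.746]
contact_force: [-1.0, 0.5, -1.8]
gripper_width: 0.0275
grasp_force: 30.0
```

```bash
python3 -c "
from h import *
s=arm.state();print(s['eef_pos'],s['ee_rot'],move((.616,-.0095,.0495)))
t=optics.get_image('top')[:,:,::-1];cv2.imwrite('pics/c3.png',cv2.convertScaleAbs(cv2.resize(t[140:250,210:410],None,fx=4,fy=4,interpolation=2),alpha=1.6,beta=10))"
```

```text
[ 0.61382847 -0.00949122  0.11800476] [-3.13683843e+00 -1.03509288e-03  1.74585418e+00] [-0.0009  0.0049  0.137 ]
```

step_arm:
  targets:
    - {"translation": [0,0.003,0.05],"twist": [0,0,0],"hand": 1}
    - {"translation": [0,0.003,0.1],"twist": [0,0,0],"hand": 1}
    - {"translation": [0,0.003,0.125],"twist": [0,0,0],"hand": 1}
    - {"translation": [0,0.003,0.135],"twist": [0,0,0],"hand": 1}
    - {"translation": [0,0.003,0.138],"twist": [0,0,0],"hand": 1}
    - {"translation": [0,0.003,0.138],"twist": [0,0,0],"hand": 1}
    - {"translation": [0,0.003,0.138],"twist": [0,0,0],"hand": 1}

```text
time_s: 4.73
eef_pos: [0.6177, -0.0085, 0.0538]
ee_rot: [3.14, 0.0, 1.747]
contact_force: [-0.4, -0.6, -0.7]
gripper_width: 0.0276
grasp_force: 30.0
```

step_arm:
  targets:
    - {"translation": [-0.001,-0.003,0.005],"twist": [0,0,0],"hand": 1}
    - {"translation": [-0.001,-0.003,0.009],"twist": [0,0,0],"hand": 1}
    - {"translation": [-0.001,-0.003,0.009],"twist": [0,0,0],"hand": 1}
    - {"translation": [-0.001,-0.003,0.009],"twist": [0,0,0],"hand": 1}

```text
time_s: 5.07
eef_pos: [0.616, -0.0092, 0.0484]
ee_rot: [3.141, 0.0, 1.747]
contact_force: [0.4, 0.3, 3.0]
gripper_width: 0.0277
grasp_force: 30.0
```

step_arm:
  targets:
    - {"translation": [0,0,0],"twist": [0,0,0],"hand": -0.2}
    - {"translation": [0,0,0],"twist": [0,0,0],"hand": -0.2}
    - {"translation": [0,0,0],"twist": [0,0,0],"hand": -0.2}
    - {"translation": [0,0,0],"twist": [0,0,0],"hand": -0.2}
    - {"translation": [0,0,0],"twist": [0,0,0],"hand": -0.2}
    - {"translation": [0,0,0],"twist": [0,0,0],"hand": -0.2}
    - {"translation": [0,0,-0.05],"twist": [0,0,0],"hand": -0.2}
    - {"translation": [0,0,-0.12],"twist": [0,0,0],"hand": -0.2}
    - {"translation": [0,0,-0.18],"twist": [0,0,0],"hand": -0.2}
    - {"translation": [0,0,-0.2],"twist": [0,0,0],"hand": -0.2}
    - {"translation": [0,0,-0.2],"twist": [0,0,0],"hand": -0.2}

```text
time_s: 5.98
eef_pos: [0.6168, -0.0092, 0.1509]
ee_rot: [3.137, 0.001, 1.747]
contact_force: [0.4, -0.4, -1.0]
gripper_width: 0.0565
grasp_force: 0.0
```

```bash
python3 -c "
from h import *
s=arm.state();print(s['eef_pos'],s['ee_rot'],move((.4433,-.115,.12)))"
```

```text
[ 0.61683945 -0.00915143  0.15085831] [3.13688898e+00 1.21158931e-03 1.74685681e+00] [-0.1476 -0.3791  0.0601]
```

step_arm:
  targets:
    - {"translation": [-0.148,-0.379,0],"twist": [0,0,0],"hand": -0.2}
    - {"translation": [-0.148,-0.379,0],"twist": [0,0,0],"hand": -0.2}
    - {"translation": [-0.148,-0.379,0],"twist": [0,0,0],"hand": -0.2}
    - {"translation": [-0.148,-0.379,0],"twist": [0,0,0],"hand": -0.2}
    - {"translation": [-0.148,-0.379,0],"twist": [0,0,0],"hand": -0.2}
    - {"translation": [-0.148,-0.379,0],"twist": [0,0,0],"hand": -0.2}
    - {"translation": [-0.148,-0.379,0.06],"twist": [0,0,0],"hand": -0.2}
    - {"translation": [-0.148,-0.379,0.12],"twist": [0,0,0],"hand": -0.2}
    - {"translation": [-0.148,-0.379,0.14],"twist": [0,0,0],"hand": -0.2}
    - {"translation": [-0.148,-0.379,0.14],"twist": [0,0,0],"hand": -0.2}
    - {"translation": [-0.148,-0.379,0.14],"twist": [0,0,0],"hand": -0.2}

```text
time_s: 6.9
eef_pos: [0.4422, -0.1149, 0.0779]
ee_rot: [-3.14, -0.001, 1.747]
contact_force: [0.2, 0.3, 0.4]
gripper_width: 0.0568
grasp_force: 0.0
```

```bash
python3 -c "
from h import *
s=arm.state();print(s['eef_pos'],s['ee_rot'],move((.4433,-.115,.021)))"
```

```text
[ 0.4421794  -0.11492138  0.07785115] [-3.14032507e+00 -7.47725958e-04  1.74707983e+00] [-0.0006  0.0023  0.1137]
```

step_arm:
  targets:
    - {"translation": [0,0.001,0.06],"twist": [0,0,0],"hand": -0.2}
    - {"translation": [0,0.001,0.1],"twist": [0,0,0],"hand": -0.2}
    - {"translation": [0,0.001,0.114],"twist": [0,0,0],"hand": -0.2}
    - {"translation": [0,0.001,0.114],"twist": [0,0,0],"hand": 0.3}
    - {"translation": [0,0.001,0.114],"twist": [0,0,0],"hand": 1}
    - {"translation": [0,0.001,0.114],"twist": [0,0,0],"hand": 1}
    - {"translation": [0,0.001,0.114],"twist": [0,0,0],"hand": 1}
    - {"translation": [0,0.001,0.114],"twist": [0,0,0],"hand": 1}
    - {"translation": [0,0.001,0.114],"twist": [0,0,0],"hand": 1}
    - {"translation": [0,0.001,0.114],"twist": [0,0,0],"hand": 1}
    - {"translation": [0,0.001,0.114],"twist": [0,0,0],"hand": 1}

```text
time_s: 7.82
eef_pos: [0.4431, -0.1152, 0.0218]
ee_rot: [3.14, 0.001, 1.747]
contact_force: [-1.1, 1.1, 8.0]
gripper_width: 0.0242
grasp_force: 30.0
```

step_arm:
  targets:
    - {"translation": [0,0,-0.06],"twist": [0,0,0],"hand": 1}
    - {"translation": [0,0,-0.12],"twist": [0,0,0],"hand": 1}
    - {"translation": [0,0,-0.18],"twist": [0,0,0],"hand": 1}
    - {"translation": [0,0,-0.2],"twist": [0,0,0],"hand": 1}
    - {"translation": [0,0,-0.2],"twist": [0,0,0],"hand": 1}
    - {"translation": [0,0,-0.2],"twist": [0,0,0],"hand": 1}

```text
time_s: 8.32
eef_pos: [0.4424, -0.115, 0.1204]
ee_rot: [-3.142, 0.0, 1.747]
contact_force: [0.1, 0.0, -0.3]
gripper_width: 0.0244
grasp_force: 30.0
```

```bash
python3 -c "
from h import *
s=arm.state();print(s['eef_pos'],s['ee_rot'],move((.6033,.0633,.06)))"
```

```text
[ 0.44239564 -0.1150067   0.12036167] [-3.14159040e+00  2.78277902e-05  1.74679938e+00] [0.2948 0.3793 0.1207]
```

step_arm:
  targets:
    - {"translation": [0.295,0.379,0],"twist": [0,0,0],"hand": 1}
    - {"translation": [0.295,0.379,0],"twist": [0,0,0],"hand": 1}
    - {"translation": [0.295,0.379,0],"twist": [0,0,0],"hand": 1}
    - {"translation": [0.295,0.379,0],"twist": [0,0,0],"hand": 1}
    - {"translation": [0.295,0.379,0],"twist": [0,0,0],"hand": 1}
    - {"translation": [0.295,0.379,0],"twist": [0,0,0],"hand": 1}
    - {"translation": [0.295,0.379,0],"twist": [0,0,0],"hand": 1}
    - {"translation": [0.295,0.379,0.04],"twist": [0,0,0],"hand": 1}
    - {"translation": [0.295,0.379,0.1],"twist": [0,0,0],"hand": 1}
    - {"translation": [0.295,0.379,0.12],"twist": [0,0,0],"hand": 1}
    - {"translation": [0.295,0.379,0.12],"twist": [0,0,0],"hand": 1}
    - {"translation": [0.295,0.379,0.12],"twist": [0,0,0],"hand": 1}

```text
time_s: 9.32
eef_pos: [0.603, 0.063, 0.0604]
ee_rot: [-3.14, -0.0, 1.746]
contact_force: [-0.4, -0.3, -0.6]
gripper_width: 0.0242
grasp_force: 30.0
```

```bash
python3 -c "
from h import *
s=arm.state();print(s['eef_pos'],s['ee_rot'],move((.6033,.0633,.0336)))"
```

```text
[0.60295294 0.06302462 0.06044555] [-3.13987236e+00 -2.17401332e-04  1.74644036e+00] [0.0004 0.0009 0.0537]
```

step_arm:
  targets:
    - {"translation": [0,0,0.025],"twist": [0,0,0],"hand": 1}
    - {"translation": [0,0,0.04],"twist": [0,0,0],"hand": 1}
    - {"translation": [0,0,0.05],"twist": [0,0,0],"hand": 1}
    - {"translation": [0,0,0.054],"twist": [0,0,0],"hand": 1}
    - {"translation": [0,0,0.054],"twist": [0,0,0],"hand": 1}
    - {"translation": [0,0,0.054],"twist": [0,0,0],"hand": 1}

```text
time_s: 9.82
eef_pos: [0.6034, 0.0633, 0.0341]
ee_rot: [3.141, 0.0, 1.747]
contact_force: [-0.1, -0.3, -0.3]
gripper_width: 0.0244
grasp_force: 30.0
```

Nearly touching, so I'll go down another 0.5 mm, release and lift.

step_arm:
  targets:
    - {"translation": [0,0,0.002],"twist": [0,0,0],"hand": 1}
    - {"translation": [0,0,0.002],"twist": [0,0,0],"hand": -0.2}
    - {"translation": [0,0,0.002],"twist": [0,0,0],"hand": -0.2}
    - {"translation": [0,0,0.002],"twist": [0,0,0],"hand": -0.2}
    - {"translation": [0,0,0.002],"twist": [0,0,0],"hand": -0.2}
    - {"translation": [0,0,0.002],"twist": [0,0,0],"hand": -0.2}
    - {"translation": [0,0,0.002],"twist": [0,0,0],"hand": -0.2}
    - {"translation": [0,0,-0.05],"twist": [0,0,0],"hand": -0.2}
    - {"translation": [0,0,-0.12],"twist": [0,0,0],"hand": -0.2}
    - {"translation": [0,0,-0.18],"twist": [0,0,0],"hand": -0.2}
    - {"translation": [0,0,-0.2],"twist": [0,0,0],"hand": -0.2}
    - {"translation": [0,0,-0.2],"twist": [0,0,0],"hand": -0.2}

```text
time_s: 10.82
eef_pos: [0.6045, 0.0634, 0.1368]
ee_rot: [3.137, 0.001, 1.747]
contact_force: [-0.2, 0.1, -0.2]
gripper_width: 0.0561
grasp_force: 0.0
```

```bash
python3 -c "
from h import *
s=arm.state();print(s['eef_pos'],s['ee_rot'],move((.4588,.127,.12)))"
```

```text
[0.6045159  0.06341926 0.13678979] [3.13681305e+00 5.98117881e-04 1.74681246e+00] [ 0.1762 -0.2648  0.0322]
```

step_arm:
  targets:
    - {"translation": [0.177,-0.265,0],"twist": [0,0,0],"hand": -0.3}
    - {"translation": [0.177,-0.265,0],"twist": [0,0,0],"hand": -0.3}
    - {"translation": [0.177,-0.265,0],"twist": [0,0,0],"hand": -0.3}
    - {"translation": [0.177,-0.265,0],"twist": [0,0,0],"hand": -0.3}
    - {"translation": [0.177,-0.265,0],"twist": [0,0,0],"hand": -0.3}
    - {"translation": [0.177,-0.265,0],"twist": [0,0,0],"hand": -0.3}
    - {"translation": [0.177,-0.265,0],"twist": [0,0,0],"hand": -0.3}
    - {"translation": [0.177,-0.265,0.06],"twist": [0,0,0],"hand": -0.3}
    - {"translation": [0.177,-0.265,0.08],"twist": [0,0,0],"hand": -0.3}
    - {"translation": [0.177,-0.265,0.08],"twist": [0,0,0],"hand": -0.3}
    - {"translation": [0.177,-0.265,0.08],"twist": [0,0,0],"hand": -0.3}

```text
time_s: 11.73
eef_pos: [0.4576, 0.1269, 0.0935]
ee_rot: [-3.14, 0.0, 1.746]
contact_force: [-0.5, -0.1, 0.2]
gripper_width: 0.0613
grasp_force: 0.0
```

```bash
python3 -c "
from h import *
s=arm.state();print(s['eef_pos'],s['ee_rot'],move((.4588,.127,.053)))"
```

```text
[0.45759458 0.1268929  0.09352788] [-3.13966093e+00  7.40058781e-05  1.74615289e+00] [-0.0002  0.0026  0.0811]
```

step_arm:
  targets:
    - {"translation": [0,0.001,0.05],"twist": [0,0,0],"hand": -0.2}
    - {"translation": [0,0.001,0.08],"twist": [0,0,0],"hand": -0.2}
    - {"translation": [0,0.001,0.081],"twist": [0,0,0],"hand": -0.2}
    - {"translation": [0,0.001,0.081],"twist": [0,0,0],"hand": 0.3}
    - {"translation": [0,0.001,0.081],"twist": [0,0,0],"hand": 1}
    - {"translation": [0,0.001,0.081],"twist": [0,0,0],"hand": 1}
    - {"translation": [0,0.001,0.081],"twist": [0,0,0],"hand": 1}
    - {"translation": [0,0.001,0.081],"twist": [0,0,0],"hand": 1}
    - {"translation": [0,0.001,0.081],"twist": [0,0,0],"hand": 1}
    - {"translation": [0,0.001,0.081],"twist": [0,0,0],"hand": 1}
    - {"translation": [0,0.001,0.081],"twist": [0,0,0],"hand": 1}

```text
time_s: 12.65
eef_pos: [0.4585, 0.1275, 0.0544]
ee_rot: [3.14, 0.0, 1.747]
contact_force: [0.5, -0.1, 6.8]
gripper_width: 0.0315
grasp_force: 30.0
```

step_arm:
  targets:
    - {"translation": [0,0,-0.06],"twist": [0,0,0],"hand": 1}
    - {"translation": [0,0,-0.12],"twist": [0,0,0],"hand": 1}
    - {"translation": [0,0,-0.18],"twist": [0,0,0],"hand": 1}
    - {"translation": [0,0,-0.22],"twist": [0,0,0],"hand": 1}
    - {"translation": [0,0,-0.22],"twist": [0,0,0],"hand": 1}
    - {"translation": [0,0,-0.22],"twist": [0,0,0],"hand": 1}

```text
time_s: 13.15
eef_pos: [0.458, 0.1274, 0.1638]
ee_rot: [3.14, -0.0, 1.747]
contact_force: [0.0, 0.2, -1.9]
gripper_width: 0.0312
grasp_force: 30.0
```

```bash
python3 -c "
from h import *
s=arm.state();print(s['eef_pos'],s['ee_rot'],move((.6283,-.0782,.095)))"
```

```text
[0.45800944 0.12740572 0.16382841] [ 3.14019257e+00 -3.39202345e-05  1.74683970e+00] [-0.4645  0.2631  0.138 ]
```

step_arm:
  targets:
    - {"translation": [-0.464,0.263,0],"twist": [0,0,0],"hand": 1}
    - {"translation": [-0.464,0.263,0],"twist": [0,0,0],"hand": 1}
    - {"translation": [-0.464,0.263,0],"twist": [0,0,0],"hand": 1}
    - {"translation": [-0.464,0.263,0],"twist": [0,0,0],"hand": 1}
    - {"translation": [-0.464,0.263,0],"twist": [0,0,0],"hand": 1}
    - {"translation": [-0.464,0.263,0],"twist": [0,0,0],"hand": 1}
    - {"translation": [-0.464,0.263,0],"twist": [0,0,0],"hand": 1}
    - {"translation": [-0.464,0.263,0],"twist": [0,0,0],"hand": 1}
    - {"translation": [-0.464,0.263,0.05],"twist": [0,0,0],"hand": 1}
    - {"translation": [-0.464,0.263,0.11],"twist": [0,0,0],"hand": 1}
    - {"translation": [-0.464,0.263,0.13],"twist": [0,0,0],"hand": 1}
    - {"translation": [-0.464,0.263,0.13],"twist": [0,0,0],"hand": 1}

```text
time_s: 14.15
eef_pos: [0.6259, -0.0771, 0.0947]
ee_rot: [-3.135, -0.002, 1.747]
contact_force: [0.0, 0.4, -2.2]
gripper_width: 0.0313
grasp_force: 30.0
```

```bash
python3 -c "
from h import *
s=arm.state();print(s['eef_pos'],s['ee_rot'],move((.6283,-.0782,.0662)))"
```

```text
[ 0.62587789 -0.07710641  0.09465891] [-3.13520605e+00 -2.43262339e-03  1.74728200e+00] [-0.0031  0.0047  0.0569]
```

step_arm:
  targets:
    - {"translation": [0,0,0.025],"twist": [0,0,0],"hand": 1}
    - {"translation": [0,0,0.04],"twist": [0,0,0],"hand": 1}
    - {"translation": [0,0,0.047],"twist": [0,0,0],"hand": 1}
    - {"translation": [0,0,0.047],"twist": [0,0,0],"hand": 1}
    - {"translation": [0,0,0.047],"twist": [0,0,0],"hand": 1}
    - {"translation": [0,0,0.047],"twist": [0,0,0],"hand": 1}

```text
time_s: 14.65
eef_pos: [0.6283, -0.0781, 0.0757]
ee_rot: [3.141, 0.0, 1.747]
contact_force: [-0.0, -0.2, -2.4]
gripper_width: 0.0312
grasp_force: 30.0
```

```bash
python3 -c "
from h import *
s=arm.state();print(s['eef_pos'],s['ee_rot'],move((.6283,-.0782,.0662)))"
```

```text
[ 0.62830121 -0.07809009  0.07566774] [3.14062797e+00 3.87853116e-04 1.74678133e+00] [-0.0002 -0.0001  0.0189]
```

step_arm:
  targets:
    - {"translation": [0,0,0.01],"twist": [0,0,0],"hand": 1}
    - {"translation": [0,0,0.018],"twist": [0,0,0],"hand": 1}
    - {"translation": [0,0,0.0195],"twist": [0,0,0],"hand": 1}
    - {"translation": [0,0,0.0195],"twist": [0,0,0],"hand": 1}
    - {"translation": [0,0,0.0195],"twist": [0,0,0],"hand": 1}

```text
time_s: 15.07
eef_pos: [0.6284, -0.0781, 0.0659]
ee_rot: [3.14, 0.0, 1.747]
contact_force: [-1.6, -0.3, 5.7]
gripper_width: 0.0316
grasp_force: 30.0
```

Contact. Release and lift.

step_arm:
  targets:
    - {"translation": [0,0,0],"twist": [0,0,0],"hand": -0.35}
    - {"translation": [0,0,0],"twist": [0,0,0],"hand": -0.35}
    - {"translation": [0,0,0],"twist": [0,0,0],"hand": -0.35}
    - {"translation": [0,0,0],"twist": [0,0,0],"hand": -0.35}
    - {"translation": [0,0,0],"twist": [0,0,0],"hand": -0.35}
    - {"translation": [0,0,0],"twist": [0,0,0],"hand": -0.35}
    - {"translation": [0,0,-0.05],"twist": [0,0,0],"hand": -0.35}
    - {"translation": [0,0,-0.12],"twist": [0,0,0],"hand": -0.35}
    - {"translation": [0,0,-0.18],"twist": [0,0,0],"hand": -0.35}
    - {"translation": [0,0,-0.2],"twist": [0,0,0],"hand": -0.35}
    - {"translation": [0,0,-0.2],"twist": [0,0,0],"hand": -0.35}

```text
time_s: 15.98
eef_pos: [0.629, -0.0782, 0.1681]
ee_rot: [3.137, 0.002, 1.747]
contact_force: [1.0, -1.0, -0.8]
gripper_width: 0.0631
grasp_force: 0.0
```

```bash
python3 -c "
from h import *
s=arm.state();print(s['eef_pos'],s['ee_rot'],move((.441,.2644,.069)))"
```

```text
[ 0.62903642 -0.07819355  0.16814694] [3.13700093e+00 1.67029500e-03 1.74682833e+00] [ 0.7408 -0.2512  0.1959]
```

step_arm:
  targets:
    - {"translation": [0.741,-0.251,0],"twist": [0,0,0],"hand": -0.35}
    - {"translation": [0.741,-0.251,0],"twist": [0,0,0],"hand": -0.35}
    - {"translation": [0.741,-0.251,0],"twist": [0,0,0],"hand": -0.35}
    - {"translation": [0.741,-0.251,0],"twist": [0,0,0],"hand": -0.35}
    - {"translation": [0.741,-0.251,0],"twist": [0,0,0],"hand": -0.35}
    - {"translation": [0.741,-0.251,0],"twist": [0,0,0],"hand": -0.35}
    - {"translation": [0.741,-0.251,0],"twist": [0,0,0],"hand": -0.35}
    - {"translation": [0.741,-0.251,0],"twist": [0,0,0],"hand": -0.35}
    - {"translation": [0.741,-0.251,0],"twist": [0,0,0],"hand": -0.35}
    - {"translation": [0.741,-0.251,0],"twist": [0,0,0],"hand": -0.35}
    - {"translation": [0.741,-0.251,0.06],"twist": [0,0,0],"hand": -0.35}
    - {"translation": [0.741,-0.251,0.06],"twist": [0,0,0],"hand": -0.35}

```text
time_s: 16.98
eef_pos: [0.4367, 0.2645, 0.13]
ee_rot: [-3.134, 0.002, 1.749]
contact_force: [-0.4, -0.1, -1.4]
gripper_width: 0.0633
grasp_force: 0.0
```

```bash
python3 -c "
from h import *
s=arm.state();print(s['eef_pos'],s['ee_rot'],move((.441,.2644,.069)))
t=optics.get_image('scene')[:,:,::-1];cv2.imwrite('pics/c4.png',cv2.convertScaleAbs(cv2.resize(t[120:290,200:400],None,fx=3.5,fy=3.5,interpolation=2),alpha=1.4,beta=10))"
```

```text
[0.43672535 0.26453247 0.12996149] [-3.13430823e+00  2.30996631e-03  1.74896583e+00] [-0.0015  0.0093  0.1219]
```

View pics/c4.png

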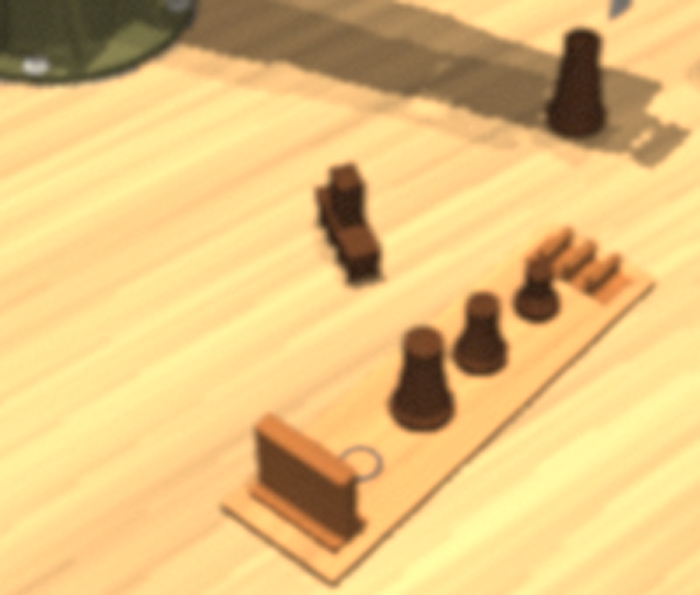

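The scene crop shows three feet standing on their marks, with bases at (537,303), (481,352) and (422,403). Mark r4 is still free and foot_d has not moved. Next I pick foot_d.

step_arm:
  targets:
    - {"translation": [0,0.001,0.05],"twist": [0,0,0],"hand": -0.35}
    - {"translation": [0,0.001,0.09],"twist": [0,0,0],"hand": -0.35}
    - {"translation": [0,0.001,0.114],"twist": [0,0,0],"hand": -0.35}
    - {"translation": [0,0.001,0.114],"twist": [0,0,0],"hand": 0.3}
    - {"translation": [0,0.001,0.114],"twist": [0,0,0],"hand": 1}
    - {"translation": [0,0.001,0.114],"twist": [0,0,0],"hand": 1}
    - {"translation": [0,0.001,0.114],"twist": [0,0,0],"hand": 1}
    - {"translation": [0,0.001,0.114],"twist": [0,0,0],"hand": 1}
    - {"translation": [0,0.001,0.114],"twist": [0,0,0],"hand": 1}
    - {"translation": [0,0.001,0.114],"twist": [0,0,0],"hand": 1}
    - {"translation": [0,0.001,0.114],"twist": [0,0,0],"hand": 1}
    - {"translation": [0,0.001,0.114],"twist": [0,0,0],"hand": 1}

```text
time_s: 18.03
eef_pos: [0.4405, 0.2651, 0.0791]
ee_rot: [3.14, -0.0, 1.747]
contact_force: [-0.8, -0.9, 6.9]
gripper_width: 0.0349
grasp_force: 30.0
```

step_arm:
  targets:
    - {"translation": [0,0,0],"twist": [0,0,0],"hand": 0.1}
    - {"translation": [0,0,0],"twist": [0,0,0],"hand": 0.1}
    - {"translation": [0,0,0],"twist": [0,0,0],"hand": 0.1}
    - {"translation": [0,0,0.022],"twist": [0,0,0],"hand": 0.1}
    - {"translation": [0,0,0.022],"twist": [0,0,0],"hand": 0.1}
    - {"translation": [0,0,0.022],"twist": [0,0,0],"hand": 1}
    - {"translation": [0,0,0.022],"twist": [0,0,0],"hand": 1}
    - {"translation": [0,0,0.022],"twist": [0,0,0],"hand": 1}
    - {"translation": [0,0,0.022],"twist": [0,0,0],"hand": 1}
    - {"translation": [0,0,0.022],"twist": [0,0,0],"hand": 1}
    - {"translation": [0,0,0.022],"twist": [0,0,0],"hand": 1}

```text
time_s: 18.95
eef_pos: [0.4401, 0.2649, 0.0673]
ee_rot: [3.141, -0.0, 1.747]
contact_force: [0.0, 0.8, -1.6]
gripper_width: 0.0353
grasp_force: 29.9
```

```bash
python3 -c "
from h import *
s=arm.state();print(s['eef_pos'],s['ee_rot'],move((.6415,-.1485,.205)))"
```

```text
[0.44007006 0.2648744  0.06726153] [ 3.14149786e+00 -4.27397578e-05  1.74678416e+00] [-0.8845  0.2519 -0.2755]
```

step_arm:
  targets:
    - {"translation": [0,0,-0.06],"twist": [0,0,0],"hand": 1}
    - {"translation": [0,0,-0.12],"twist": [0,0,0],"hand": 1}
    - {"translation": [0,0,-0.18],"twist": [0,0,0],"hand": 1}
    - {"translation": [0,0,-0.27],"twist": [0,0,0],"hand": 1}
    - {"translation": [-0.2,0.057,-0.27],"twist": [0,0,0],"hand": 1}
    - {"translation": [-0.884,0.252,-0.27],"twist": [0,0,0],"hand": 1}
    - {"translation": [-0.884,0.252,-0.27],"twist": [0,0,0],"hand": 1}
    - {"translation": [-0.884,0.252,-0.27],"twist": [0,0,0],"hand": 1}
    - {"translation": [-0.884,0.252,-0.27],"twist": [0,0,0],"hand": 1}
    - {"translation": [-0.884,0.252,-0.27],"twist": [0,0,0],"hand": 1}
    - {"translation": [-0.884,0.252,-0.27],"twist": [0,0,0],"hand": 1}
    - {"translation": [-0.884,0.252,-0.27],"twist": [0,0,0],"hand": 1}

```text
time_s: 19.95
eef_pos: [0.5866, -0.0368, 0.2017]
ee_rot: [3.141, 0.0, 1.747]
contact_force: [1.5, 1.2, -0.9]
gripper_width: 0.0347
grasp_force: 29.9
```

```bash
python3 -c "
from h import *
s=arm.state();print(s['eef_pos'],s['ee_rot'],move((.6415,-.1485,.205)))"
```

```text
[ 0.58661689 -0.03683565  0.20171818] [3.14139683e+00 3.41390425e-05 1.74669339e+00] [-0.2391  0.069  -0.0065]
```

step_arm:
  targets:
    - {"translation": [-0.2,0.058,0],"twist": [0,0,0],"hand": 1}
    - {"translation": [-0.2,0.058,0],"twist": [0,0,0],"hand": 1}
    - {"translation": [-0.2,0.058,0],"twist": [0,0,0],"hand": 1}
    - {"translation": [-0.2,0.058,0],"twist": [0,0,0],"hand": 1}
    - {"translation": [-0.2,0.058,0],"twist": [0,0,0],"hand": 1}
    - {"translation": [-0.2,0.058,0],"twist": [0,0,0],"hand": 1}

```text
time_s: 20.45
eef_pos: [0.6319, -0.1275, 0.2014]
ee_rot: [-3.141, -0.0, 1.747]
contact_force: [-0.4, -0.3, -1.2]
gripper_width: 0.0351
grasp_force: 29.9
```

```bash
python3 -c "
from h import *
s=arm.state();print(s['eef_pos'],s['ee_rot'],move((.6415,-.1485,.0792)))"
```

```text
[ 0.63194175 -0.12746258  0.20141919] [-3.14120872e+00 -4.03615177e-04  1.74705233e+00] [-0.0449  0.0115  0.2444]
```

step_arm:
  targets:
    - {"translation": [-0.045,0.0115,0],"twist": [0,0,0],"hand": 1}
    - {"translation": [-0.045,0.0115,0],"twist": [0,0,0],"hand": 1}
    - {"translation": [-0.045,0.0115,0.06],"twist": [0,0,0],"hand": 1}
    - {"translation": [-0.045,0.0115,0.12],"twist": [0,0,0],"hand": 1}
    - {"translation": [-0.045,0.0115,0.18],"twist": [0,0,0],"hand": 1}
    - {"translation": [-0.045,0.0115,0.22],"twist": [0,0,0],"hand": 1}
    - {"translation": [-0.045,0.0115,0.23],"twist": [0,0,0],"hand": 1}
    - {"translation": [-0.045,0.0115,0.23],"twist": [0,0,0],"hand": 1}
    - {"translation": [-0.045,0.0115,0.23],"twist": [0,0,0],"hand": 1}

```text
time_s: 21.2
eef_pos: [0.6423, -0.1487, 0.0882]
ee_rot: [3.14, 0.001, 1.747]
contact_force: [-0.1, -0.0, -0.2]
gripper_width: 0.035
grasp_force: 29.9
```

```bash
python3 -c "
from h import *
s=arm.state();print(s['eef_pos'],s['ee_rot'],move((.6415,-.1485,.0792)))"
```

```text
[ 0.64232921 -0.14873355  0.08822566] [3.14001227e+00 7.12711768e-04 1.74747368e+00] [ 0.0008 -0.0016  0.018 ]
```

step_arm:
  targets:
    - {"translation": [0,0,0.009],"twist": [0,0,0],"hand": 1}
    - {"translation": [0,0,0.016],"twist": [0,0,0],"hand": 1}
    - {"translation": [0,0,0.018],"twist": [0,0,0],"hand": 1}
    - {"translation": [0,0,0.018],"twist": [0,0,0],"hand": 1}
    - {"translation": [0,0,0.018],"twist": [0,0,0],"hand": 1}

```text
time_s: 21.62
eef_pos: [0.6423, -0.1493, 0.0786]
ee_rot: [3.14, 0.001, 1.747]
contact_force: [0.5, 0.4, 4.6]
gripper_width: 0.0352
grasp_force: 30.0
```

Contact. Release and lift.

step_arm:
  targets:
    - {"translation": [0,0,0],"twist": [0,0,0],"hand": -0.4}
    - {"translation": [0,0,0],"twist": [0,0,0],"hand": -0.4}
    - {"translation": [0,0,0],"twist": [0,0,0],"hand": -0.4}
    - {"translation": [0,0,0],"twist": [0,0,0],"hand": -0.4}
    - {"translation": [0,0,0],"twist": [0,0,0],"hand": -0.4}
    - {"translation": [0,0,0],"twist": [0,0,0],"hand": -0.4}
    - {"translation": [0,0,-0.05],"twist": [0,0,0],"hand": -0.4}
    - {"translation": [0,0,-0.12],"twist": [0,0,0],"hand": -0.4}
    - {"translation": [0,0,-0.18],"twist": [0,0,0],"hand": -0.4}
    - {"translation": [0,0,-0.2],"twist": [0,0,0],"hand": -0.4}
    - {"translation": [0,0,-0.2],"twist": [0,0,0],"hand": -0.4}

```text
time_s: 22.53
eef_pos: [0.6428, -0.1495, 0.1807]
ee_rot: [3.137, 0.002, 1.747]
contact_force: [0.9, -0.6, -0.9]
gripper_width: 0.0658
grasp_force: 0.0
```

```bash
python3 -c "
from h import *
s=arm.state();print(s['eef_pos'],s['ee_rot'],move((.4458,-.0056,.15)),(s['ee_rot'][2]-1.197)/np.pi)"
```

```text
[ 0.64277414 -0.14951777  0.18069116] [3.13713333e+00 2.21264797e-03 1.74676043e+00] [ 0.3525 -0.3377  0.0591] 0.17499418132535619
```

step_arm:
  targets:
    - {"translation": [0.352,-0.338,0],"twist": [0,0,0.175],"hand": -0.4}
    - {"translation": [0.352,-0.338,0],"twist": [0,0,0.175],"hand": -0.4}
    - {"translation": [0.352,-0.338,0],"twist": [0,0,0.175],"hand": -0.4}
    - {"translation": [0.352,-0.338,0],"twist": [0,0,0.175],"hand": -0.4}
    - {"translation": [0.352,-0.338,0],"twist": [0,0,0.175],"hand": -0.4}
    - {"translation": [0.352,-0.338,0],"twist": [0,0,0.175],"hand": -0.4}
    - {"translation": [0.352,-0.338,0],"twist": [0,0,0.175],"hand": -0.4}
    - {"translation": [0.352,-0.338,0],"twist": [0,0,0.175],"hand": -0.4}
    - {"translation": [0.352,-0.338,0],"twist": [0,0,0.175],"hand": -0.4}
    - {"translation": [0.352,-0.338,0.06],"twist": [0,0,0.175],"hand": -0.4}
    - {"translation": [0.352,-0.338,0.1],"twist": [0,0,0.175],"hand": -0.4}
    - {"translation": [0.352,-0.338,0.1],"twist": [0,0,0.175],"hand": -0.4}

```text
time_s: 23.53
eef_pos: [0.4434, -0.0061, 0.1237]
ee_rot: [-3.135, 0.002, 1.196]
contact_force: [-0.3, -0.3, -0.8]
gripper_width: 0.0656
grasp_force: 0.0
```

```bash
python3 -c "
from h import *
s=arm.state();print(s['eef_pos'],s['ee_rot'],move((.4458,-.0056,.049)),(s['ee_rot'][2]-1.197)/np.pi)
t=optics.get_image('scene')[:,:,::-1];cv2.imwrite('pics/c5.png',cv2.convertScaleAbs(cv2.resize(t[120:290,200:400],None,fx=3.5,fy=3.5,interpolation=2),alpha=1.4,beta=10))"
```

```text
[ 0.44336422 -0.00609421  0.12366032] [-3.13529891e+00  1.86124041e-03  1.19610059e+00] [0.003  0.0051 0.1493] -0.0002862897428419448
```

View pics/c5.png

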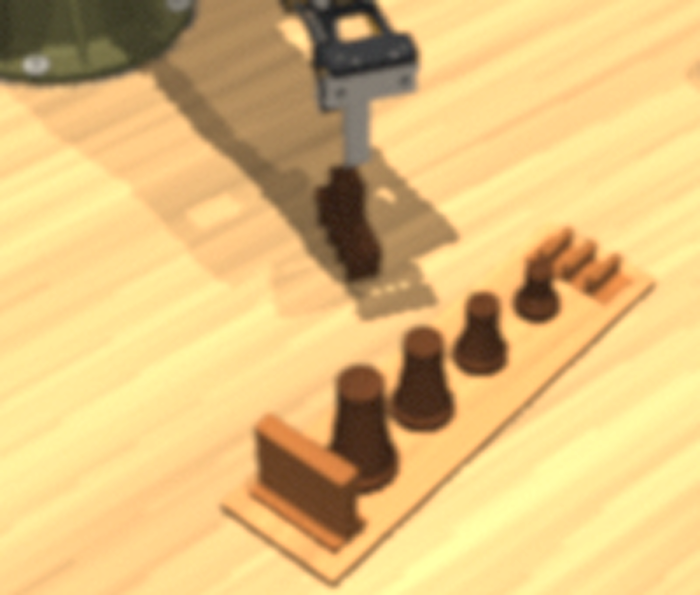

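The crop shows all four feet standing in order on the marks, with foot_d's base at (363,463). The gripper is over the keeper. I'll descend and grip the block.

step_arm:
  targets:
    - {"translation": [0.001,0.001,0.05],"twist": [0,0,0],"hand": -0.4}
    - {"translation": [0.001,0.001,0.1],"twist": [0,0,0],"hand": -0.4}
    - {"translation": [0.001,0.001,0.14],"twist": [0,0,0],"hand": -0.4}
    - {"translation": [0.001,0.001,0.145],"twist": [0,0,0],"hand": -0.4}
    - {"translation": [0.001,0.001,0.145],"twist": [0,0,0],"hand": 0}
    - {"translation": [0.001,0.001,0.145],"twist": [0,0,0],"hand": 1}
    - {"translation": [0.001,0.001,0.145],"twist": [0,0,0],"hand": 1}
    - {"translation": [0.001,0.001,0.145],"twist": [0,0,0],"hand": 1}
    - {"translation": [0.001,0.001,0.145],"twist": [0,0,0],"hand": 1}
    - {"translation": [0.001,0.001,0.145],"twist": [0,0,0],"hand": 1}
    - {"translation": [0.001,0.001,0.145],"twist": [0,0,0],"hand": 1}
    - {"translation": [0.001,0.001,0.145],"twist": [0,0,0],"hand": 1}

```text
time_s: 24.58
eef_pos: [0.4456, -0.0053, 0.0556]
ee_rot: [3.141, -0.0, 1.197]
contact_force: [-0.2, 0.6, 5.4]
gripper_width: 0.0302
grasp_force: 29.7
```

```bash
python3 -c "
from h import *
s=arm.state();print(s['eef_pos'],s['ee_rot'],s['gripper_width'],s['grasp_force'],s['contact_force'])"
```

```text
[ 0.44555822 -0.00528005  0.05557102] [ 3.14075863e+00 -2.59819555e-04  1.19699112e+00] 0.03019291681147562 29.728048145771027 [-0.18233361  0.57114155  5.38246332]
```

step_arm:
  targets:
    - {"translation": [0,0,-0.06],"twist": [0,0,0],"hand": 1}
    - {"translation": [0,0,-0.12],"twist": [0,0,0],"hand": 1}
    - {"translation": [0,0,-0.18],"twist": [0,0,0],"hand": 1}
    - {"translation": [0,0,-0.2],"twist": [0,0,-0.08],"hand": 1}
    - {"translation": [0,0,-0.2],"twist": [0,0,-0.1757],"hand": 1}
    - {"translation": [0,0,-0.2],"twist": [0,0,-0.1757],"hand": 1}
    - {"translation": [0,0,-0.2],"twist": [0,0,-0.1757],"hand": 1}
    - {"translation": [0,0,-0.2],"twist": [0,0,-0.1757],"hand": 1}
    - {"translation": [0,0,-0.2],"twist": [0,0,-0.1757],"hand": 1}
    - {"translation": [0,0,-0.2],"twist": [0,0,-0.1757],"hand": 1}

```text
time_s: 25.42
eef_pos: [0.4451, -0.0053, 0.155]
ee_rot: [-3.141, -0.0, 1.747]
contact_force: [0.7, -0.1, -0.4]
gripper_width: 0.0299
grasp_force: 29.7
```

```bash
python3 -c "
from h import *
s=arm.state();print(s['eef_pos'],s['ee_rot'],move((.593,.1197,.12)))"
```

```text
[ 0.44510855 -0.00525394  0.15497174] [-3.14123293e+00 -9.18040538e-05  1.74685881e+00] [0.1942 0.335  0.0698]
```

step_arm:
  targets:
    - {"translation": [0.194,0.335,0],"twist": [0,0,0],"hand": 1}
    - {"translation": [0.194,0.335,0],"twist": [0,0,0],"hand": 1}
    - {"translation": [0.194,0.335,0],"twist": [0,0,0],"hand": 1}
    - {"translation": [0.194,0.335,0],"twist": [0,0,0],"hand": 1}
    - {"translation": [0.194,0.335,0],"twist": [0,0,0],"hand": 1}
    - {"translation": [0.194,0.335,0],"twist": [0,0,0],"hand": 1}
    - {"translation": [0.194,0.335,0],"twist": [0,0,0],"hand": 1}
    - {"translation": [0.194,0.335,0.04],"twist": [0,0,0],"hand": 1}
    - {"translation": [0.194,0.335,0.08],"twist": [0,0,0],"hand": 1}
    - {"translation": [0.194,0.335,0.1],"twist": [0,0,0],"hand": 1}
    - {"translation": [0.194,0.335,0.1],"twist": [0,0,0],"hand": 1}
    - {"translation": [0.194,0.335,0.1],"twist": [0,0,0],"hand": 1}

```text
time_s: 26.42
eef_pos: [0.5927, 0.1194, 0.1055]
ee_rot: [-3.141, 0.0, 1.748]
contact_force: [-0.1, -0.5, -1.0]
gripper_width: 0.03
grasp_force: 29.7
```

```bash
python3 -c "
from h import *
s=arm.state();print(s['eef_pos'],s['ee_rot'],move((.593,.1197,.0676)))
t=optics.get_image('scene')[:,:,::-1];cv2.imwrite('pics/c6.png',cv2.convertScaleAbs(cv2.resize(t[140:240,300:420],None,fx=6,fy=6,interpolation=2),alpha=1.5,beta=10))"
```

```text
[0.59269104 0.11941525 0.10554837] [-3.14130403e+00  4.74037264e-05  1.74791981e+00] [0.0005 0.0007 0.0759]
```

View pics/c6.png

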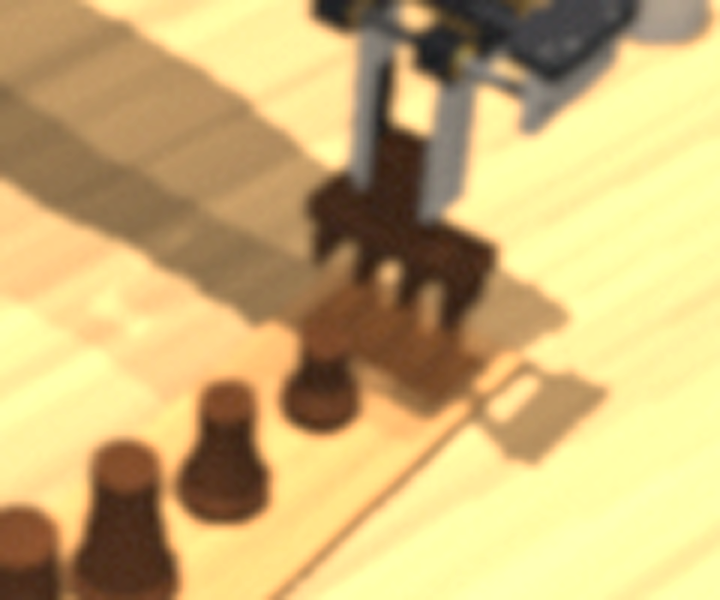

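The keeper hangs over the fins at about (400,240) in the crop and looks lined up with them. I'll check the fin centres against the first images.

```bash
python3 - <<'E'
from h import *
S=lambda p:((p[0]+.5)/3.5-.5+200,(p[1]+.5)/3.5-.5+120)
T=lambda p:((p[0]+.5)/4-.5+210,(p[1]+.5)/4-.5+140)
a=.178; ax=np.array([np.cos(a),np.sin(a)]); ay=np.array([-ax[1],ax[0]]); k=np.array([.593,.1197])
for i in(-1,0,1):
  for e in (-.02,.02):
    P=[*(k+ax*.024*i+ay*e),.034]; s=proj("scene",P);t=proj("top",P)
    print(i,e,(s-[200,120]+.5)*3.5-.5,(t-[210,140]+.5)*4-.5)
c=cv2.resize(cv2.imread("pics/scene0.png")[180:210,340:390],None,fx=14,fy=14,interpolation=2)
d=cv2.resize(cv2.imread("pics/top0.png")[160:205,255:295],None,fx=14,fy=14,interpolation=2)[:420]
im=cv2.convertScaleAbs(cv2.resize(np.hstack([c,d[:420,:]]),None,fx=.63,fy=.63),alpha=1.5)
im=None
for n,I,o,F in(("scene",cv2.imread("pics/scene0.png")[178:212,340:390],(340,178),8),("top",cv2.imread("pics/top0.png")[160:204,250:290],(250,160),8)):
    J=cv2.convertScaleAbs(cv2.resize(I,None,fx=F,fy=F,interpolation=2),alpha=1.6)
    for i in(-1,0,1):
        q=[tuple(int(v) for v in (proj(n,[*(k+ax*.024*i+ay*e),.034])-o+.5)*F) for e in(-.02,.02)]
        cv2.line(J,*q,(0,255,0),1)
    J=cv2.copyMakeBorder(J,0,360-J.shape[0],0,0,0)
    im=J if im is None else np.hstack([im,J])
cv2.imwrite("pics/c7.png",im)
E
```

```text
-1 -0.02 [540.69387171 249.55862131] [278.22223396 188.92319053]
-1 0.02 [569.65151213 224.4432823 ] [229.30362263 197.2127695 ]
0 -0.02 [564.38740374 262.68254878] [273.4099577  159.77241386]
0 0.02 [593.19739616 237.18567969] [224.56343444 168.04804541]
1 -0.02 [588.4355376  276.00084327] [268.62138522 130.71302867]
1 0.02 [617.09135677 250.11363031] [219.84992818 138.97421313]
```

View pics/c7.png

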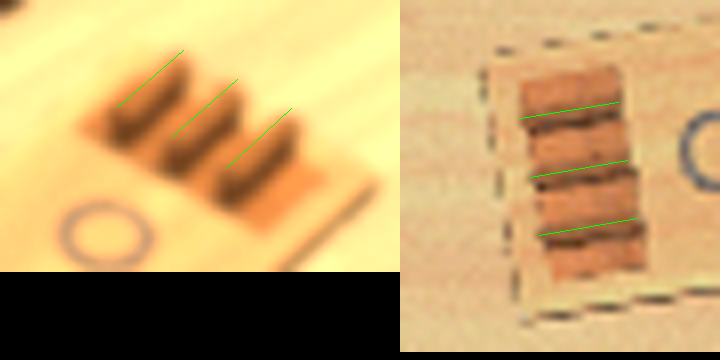

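step_arm:
  targets:
    - {"translation": [0,0,0.012],"twist": [0,0,0],"hand": 1}
    - {"translation": [0,0,0.024],"twist": [0,0,0],"hand": 1}
    - {"translation": [0,0,0.034],"twist": [0,0,0],"hand": 1}
    - {"translation": [0,0,0.042],"twist": [0,0,0],"hand": 1}
    - {"translation": [0,0,0.05],"twist": [0,0,0],"hand": 1}
    - {"translation": [0,0,0.05],"twist": [0,0,0],"hand": 1}
    - {"translation": [0,0,0.05],"twist": [0,0,0],"hand": 1}

```text
time_s: 27.05
eef_pos: [0.5928, 0.1199, 0.0799]
ee_rot: [-3.141, 0.0, 1.749]
contact_force: [-0.4, -0.5, -0.1]
gripper_width: 0.0295
grasp_force: 29.7
```

No contact, and the teeth are between the fins. Continue down.

step_arm:
  targets:
    - {"translation": [0,0,0.008],"twist": [0,0,0],"hand": 1}
    - {"translation": [0,0,0.016],"twist": [0,0,0],"hand": 1}
    - {"translation": [0,0,0.022],"twist": [0,0,0],"hand": 1}
    - {"translation": [0,0,0.025],"twist": [0,0,0],"hand": 1}
    - {"translation": [0,0,0.025],"twist": [0,0,0],"hand": 1}
    - {"translation": [0,0,0.025],"twist": [0,0,0],"hand": 1}

```text
time_s: 27.55
eef_pos: [0.5929, 0.1199, 0.0677]
ee_rot: [-3.142, -0.0, 1.749]
contact_force: [-1.9, -0.2, 2.2]
gripper_width: 0.0303
grasp_force: 29.7
```

At home height with light contact. Release, then lift clear.

step_arm:
  targets:
    - {"translation": [0,0,0.001],"twist": [0,0,0],"hand": -0.3}
    - {"translation": [0,0,0],"twist": [0,0,0],"hand": -0.3}
    - {"translation": [0,0,0],"twist": [0,0,0],"hand": -0.3}
    - {"translation": [0,0,0],"twist": [0,0,0],"hand": -0.3}
    - {"translation": [0,0,0],"twist": [0,0,0],"hand": -0.3}
    - {"translation": [0,0,0],"twist": [0,0,0],"hand": -0.3}
    - {"translation": [0,0,-0.05],"twist": [0,0,0],"hand": -0.3}
    - {"translation": [0,0,-0.12],"twist": [0,0,0],"hand": -0.3}
    - {"translation": [0,0,-0.18],"twist": [0,0,0],"hand": -0.3}
    - {"translation": [0,0,-0.24],"twist": [0,0,0],"hand": -0.3}
    - {"translation": [0,0,-0.24],"twist": [0,0,0],"hand": -0.3}
    - {"translation": [0,0,-0.24],"twist": [0,0,0],"hand": -0.3}

```text
time_s: 28.55
eef_pos: [0.5934, 0.12, 0.1891]
ee_rot: [3.139, 0.0, 1.749]
contact_force: [-0.2, 0.1, -0.3]
gripper_width: 0.0611
grasp_force: 0.0
```

```bash
python3 -c "
from h import *
s=arm.state();print(s['eef_pos'],s['gripper_width'])
t=optics.get_image('scene')[:,:,::-1];cv2.imwrite('pics/c8.png',cv2.convertScaleAbs(cv2.resize(t[140:290,250:420],None,fx=4,fy=4,interpolation=2),alpha=1.4,beta=10))"
```

```text
[0.59344103 0.11995828 0.18906075] 0.06114107410618845
```

View pics/c8.png

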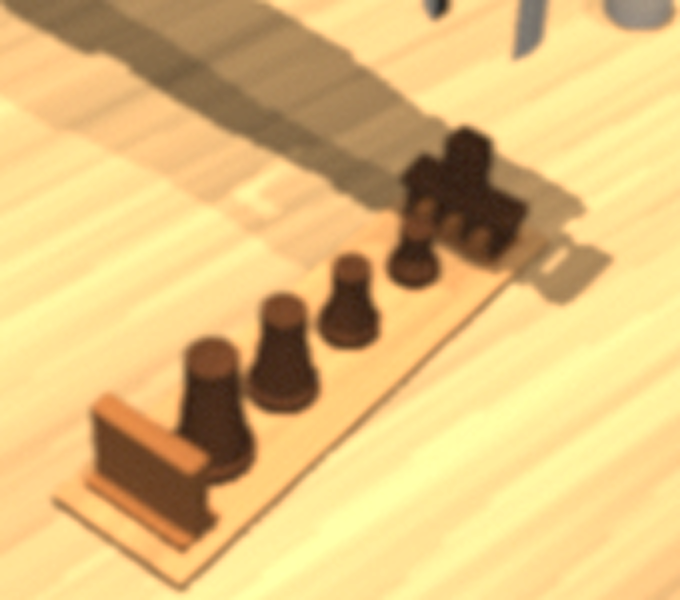

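The keeper at (465,200) sits fully down between the fins, and all four feet stand in order. The gripper is clear, so I'll hand in.

```bash
python3 -c "
from workcell import arm
print(arm.job_done())"
```

```text
the job is handed in; nothing more can be done
None
```

The four feet stand on their ring marks, tallest by the end board, the comb-shaped end piece is fully down on the fins, and the job was handed in at about 29 s; no verdict came back.

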